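Top up the pallet feeder and wind the pile down flush

TASK

Lay the spare solder pallet gently on top of the pile in the feeder, squarely between the two end cheeks, touching down before you let go. Then turn the four-armed knob on the underside of the feeder's base until the top of that pallet is flush with the tops of the cheeks, and let go of everything. Do not press hard on the pile, and leave the other things on the bench where they are.

Things in the scene. Friction and masses are not known exactly. Their poses are not given: they have to be found in the camera images.
- pallet: the spare solder pallet, the only one lying on the bench: dark grey slab 130 x 60 x 12 mm (x, y, z), a green board set flat in its top, about 180 g. Origin at the centre of its underside, z up, x along its length. Ends alike: either way round will do. Grip it across its 60 mm width.
- feeder: pallet feeder, fixed to the bench. Origin on the bench at its centre, z up. Aluminium base plate 200 x 200 mm, underside 80 mm and top 90 mm above the bench, on 16 mm round legs at x, y = +-88 mm. Pile and cheeks stand on its y > 0 half (see rim); the rest of the plate is bare. Gearbox under the plate at y 10 to 80, x +-55 mm.
- rim (a point): point midway between the two end cheeks, level with their tops (feeder x 0, y +30, z 154 mm), axes as the feeder's. Cheeks: upright walls 8 mm thick, 60 mm wide in y, inner faces 71 mm either way along x. The pallet is flush when its underside is 12 mm below this point.
- pile_foot (a point): point on the base plate's top under the middle of the pile (feeder x 0, y +30, z 90 mm). The pile: three pallets like the spare, long side along feeder x, pinned to a lift plate, open on both long sides. Its top starts between 7 mm below the cheek tops and level with them; not measured.
- knob_axis (a point): middle of the knob: a bare metal cross under the base plate, on a vertical axis at feeder x 0, y -72 mm, 28 mm inside the plate's -y edge. Four round arms 16 mm thick, 90 degrees apart, 70 mm long from the axis, hub radius 20 mm, centre line 50 mm above the bench. Arms pointing to -y stick out past the edge by up to 42 mm and can be pushed or pinched there.
- knob_arm (a point): end of one of the knob's four arms, 70 mm from its axis. Clockwise seen from above winds the pile down, 4 mm per radian (6 mm per quarter turn); anticlockwise raises it. Needs about 0.25 N m (4 to 6 N at an arm), stays where it is left. From the start 3.2 rad are free clockwise, 1.5 anticlockwise.
- spool: bystander, loose: solder spool, diameter 60 mm, 50 mm tall, upright; origin at the centre of its underside
- bottle_big: bystander, loose: white bottle, diameter 68 mm, 165 mm tall; origin at the centre of its underside
- bottle_small: bystander, loose: small bottle, diameter 48 mm, 115 mm tall; origin at the centre of its underside
- meter: bystander, loose: hand multimeter lying flat, 175 x 85 x 45 mm; origin at the centre of its underside, x along its length
- bare_board: bystander, loose: bare circuit board lying flat, 100 x 150 mm, 4 mm thick, parts to 12 mm; origin at the centre of its underside. It is not a pallet.
- screwdriver: bystander, loose: screwdriver lying flat, 190 mm long, x along its length
- brush: bystander, loose: brush lying flat, 170 mm long, x along its length
Mind the look-alikes: they are no part of the job. What is shaped like the pallet but purple or red is not meant.

How it is judged (in metres and radians):
On the way, in this order (a step that is already met when the one before it is completed fails the run):
1. the spare pallet lies on the pile, square between the cheeks, released (contact force between pallet and feeder above 0.5 N and contact force between the fingers and pallet below 0.1 N and angle between pallet's own z axis and vertical below 0.06 rad and x of pallet in the frame of rim between -0.009 and 0.009 m and y of pallet in the frame of rim between -0.012 and 0.012 m and angle between the x axis of pallet and the x axis of feeder, either way round below 0.15 rad and linear speed of pallet below 0.03 m/s), for 0.3 s.
2. the pile is wound down until the spare pallet's top is flush with the cheek tops (all of step 1 and z of pallet in the frame of rim between -0.015 and -0.009 m), for 0.2 s.
At the end, for the whole second after the job is handed in: the spare pallet rests untouched on the pile, at rest, level within 0.06 rad, centred between the cheeks within 9 mm along and 12 mm across, squared to the feeder within 0.15 rad, its top within 3 mm of the cheek tops (all of step 2).
It fails at once if the spare pallet is let fall (faster than 0.35 m/s with no finger on it, a drop of about 6 mm) (contact force between the fingers and pallet below 0.1 N and linear speed of pallet above 0.35 m/s).
It fails at once if the spare pallet is pressed on the feeder or its pile with more than 60 N (contact force between pallet and feeder above 60 N).
It fails at once if the robot presses on the pile, the cheeks or the base with more than 60 N (contact force between the arm and feeder above 60 N).
It fails at once if a bystander is moved more than 30 mm (distance of any of spool, bottle_big, bottle_small, meter, bare_board, screwdriver, brush from where it was at the start of the episode above 0.03 m).
It also fails if it takes over 61 s, if anything falls off the work surface, if the arm or the gripper's body presses on something with over 40 N, if the wrist force passes 120 N, or if a joint passes its speed limit or range.

ROBOT

A 7-joint arm with a two-finger parallel gripper is mounted at the origin on the work surface. World frame = base frame: x ahead of the robot, y to its left, z up, the work surface at z = 0. Lengths are in mm, angles in rad, forces in N, time in s.
With the tool pointing down it reaches from about 400 to 875 mm from the base axis. Payload 4.4 kg.
Tool frame: the origin (TCP) lies midway between the tips of the shut fingers; the grasp point (between the pads) lies 19 mm behind it; z points along the fingers, y is the line along which they close (so a half turn about z gives the same grasp; the last joint's range is limited). The gripper opens to 85 mm and grips with 20 to 120 N. Pads are 22 mm wide; open, the fingers measure 114 mm over their backs; the gripper's body (76 mm by 85 mm) begins 54 mm behind the grasp point. The pads swing forward as they close: fully open they stand 13 mm farther back than shut.
Start: joints at [1.18, 0.628, 0.038, 1.517, -0.027, 0.996, -0.02], TCP at [207.455, -616.02, 231.313] pointing down, gripper open.
Joint ranges: [-3.06, 3.06], [-0.37, 2.12], [-1.25, 1.32], [0.18, 2.47], [-1.1, 4.24], [0.23, 1.98], [-2.94, 2.94]. Speed limits (rad/s): [2.57, 2.57, 3.14, 3.14, 3.14, 3.14, 3.14].

INTERFACE

Orientations are given as [roll, pitch, yaw] about the fixed x, y, z axes, in that order (R = Rz(yaw) Ry(pitch) Rx(roll)).
In Python, from cell import read_state, get_image, finish_job gives the robot as it stands.
- The arm moves only by the tool send_rows, never from a script. Its argument "series" is a list of rows, each an object of numbers: "ax", "ay", "az": the turn, a rotation vector about the tool's x, y, z in rad; "dx", "dy", "dz": the shift along the tool's x, y, z in cm; "hand": the closure, from 0 (fully open) to 1 (shut). In form: [{"ax": .., "ay": .., "az": .., "dx": .., "dy": .., "dz": .., "hand": ..}, ...]. A call has 1 to 10 rows; each row is the pose to reach, as a shift and turn from the pose commanded when the call began, along the tool's axes at that moment; what a row does not reach only later rows make up. A row lasts 1/10 s, in which the tool goes at most 50 mm and 8.59 degrees, less where a joint would pass 70% of its speed; a pose out of reach is approached as far as the arm can. A call with a gripper value outside its range is refused whole. The fingers move at their own pace and stop on an object; the grip force is fixed at half the most. Time passes only in rows, so rows that repeat a pose let the fingers close. It gives the time, the measured TCP pose, the force, the opening and the grip force at its end, in the units of the state.
- read_state(): the state, without advancing time (a new reading comes with each control period).
- get_image(name): name is "side" or "top"; returns a dict with "pixels" (384x512x3 uint8, red, green, blue), "mtx" (3x3 intrinsics, pixels), "k1" (the pictures are not rectified: a ray, as slopes to the right and down, at radius r is drawn at 1 + k1 r^2 times it, then the intrinsics apply), "R" (3x3) and "t" (3): a world point X has camera coordinates R X + t. Camera axes: x right, y down, z forward; pixel columns grow to the right and rows downward; lengths in mm; the calibration is good to about 2 mm. A picture is of the moment at which its call begins. There is no depth.
- finish_job(): hands the job in; it is judged then, once.
The state is a dict: "clock": time; "qpos": joint angles; "qd": joint speeds; "tau": joint torques, N m; "eef_pos": TCP position; "tool_rot": TCP orientation; "force": force on the tool from outside, world axes, zero at the start; "torque": the same for the moment, N m; "width": finger opening in mm; "gripper_force": force on a finger pad.
Only numpy, scipy, OpenCV 4.12 (cv2) and the standard library are available. Lean on these libraries where they do the work, as an engineer would, in place of code of your own. Each camera call takes 0.05 s, during which the arm holds its last target. There are 200 camera calls.

## Working session

There is one attempt and no reset: what is moved stays moved. The work goes in short steps, Python scripts to look and compute and a tool call to move; the robot and the scene stay as the last step left them, time stands still between calls to the robot, and variables do not carry over. Pictures are saved under pics/ and viewed, at most 10 in all, crops included, and the job is handed in when it is done.

Besides the shell and the picture viewer there is one more tool, called in YAML: its name, and indented under it one key for each argument. send_rows: Moves the arm, as the interface text tells. Its arguments: {"type":"object","properties":{"series":{"type":"array","items":{"type":"object","properties":{"ax":{"type":"number"},"ay":{"type":"number"},"az":{"type":"number"},"dx":{"type":"number"},"dy":{"type":"number"},"dz":{"type":"number"},"hand":{"type":"number"}}}}},"required":["series"]}

```bash
mkdir -p pics; cat > h.py <<'E'
import numpy as np, cv2
from cell import read_state, get_image, finish_job
def snap(name,fn,crop=None,scale=1):
    d=get_image(name); np.save('/tmp/%s.npy'%name,d,allow_pickle=True)
    im=d['pixels'][:,:,::-1]
    save(im,fn,crop,scale); return d
def save(im,fn,crop=None,scale=1):
    if crop: u0,v0,u1,v1=crop; im=im[v0:v1,u0:u1]
    cv2.imwrite('pics/'+fn,cv2.resize(np.ascontiguousarray(im),None,fx=scale,fy=scale,interpolation=cv2.INTER_CUBIC))
def load(name): return np.load('/tmp/%s.npy'%name,allow_pickle=True).item()
def ray(d,px):
    K=np.array(d['mtx']);x=np.array([(px[0]-K[0,2])/K[0,0],(px[1]-K[1,2])/K[1,1]]);y=x.copy()
    for _ in range(30): y=x/(1+d['k1']*(y@y))
    R=np.array(d['R']);t=np.array(d['t']).ravel()
    return -R.T@t, R.T@np.array([y[0],y[1],1.])
def atz(d,px,z):
    o,r=ray(d,px); return o+r*(z-o[2])/r[2]
def proj(d,X):
    c=np.array(d['R'])@np.array(X,float)+np.array(d['t']).ravel(); y=c[:2]/c[2]; y=y*(1+d['k1']*(y@y)); K=np.array(d['mtx'])
    return np.array([K[0,0]*y[0]+K[0,2],K[1,1]*y[1]+K[1,2]])
E
python3 - <<'E'
from h import *
for n in('top','side'):
    d=snap(n,n+'0.png',None,1.5)
    print(n,(-np.array(d['R']).T@np.array(d['t']).ravel()).round(),np.array(d['R']).round(2).tolist(),np.array(d['mtx']).round().tolist(),d['k1'])
print(read_state())
E
```

```text
top [ 354.  -66. 1158.] [[0.01, -1.0, -0.02], [-0.99, -0.0, -0.14], [0.14, 0.02, -0.99]] [[386.0, 0.0, 256.0], [0.0, 386.0, 199.0], [0.0, 0.0, 1.0]] -0.04576680153270723
side [-137.  605. 1065.] [[-0.74, -0.68, -0.02], [-0.48, 0.54, -0.69], [0.47, -0.5, -0.73]] [[458.0, 0.0, 259.0], [0.0, 458.0, 196.0], [0.0, 0.0, 1.0]] -0.06749508483106062
{'clock': 0.1, 'qpos': array([ 1.18019452,  0.62926216,  0.03844775,  1.51823785, -0.02698778,
        0.99631352, -0.02001349]), 'qd': array([-8.10163930e-05, -2.34723718e-03,  2.11275442e-05, -3.01078113e-03,
        1.97163065e-03, -5.28094680e-04, -1.76984444e-04]), 'tau': array([ 3.47849025e-03, -5.64515555e+01,  1.23062868e+00, -1.93969095e+01,
        1.13313028e-02,  5.38032793e-03,  1.17889510e-05]), 'eef_pos': array([ 207.27790765, -615.48543431,  230.48522778]), 'tool_rot': array([-3.13989009e+00,  2.90859425e-05,  3.24793253e-01]), 'force': array([ 0.25445369, -0.78881792, -0.24422066]), 'torque': array([-0.08346869, -0.0143922 , -0.0321207 ]), 'gripper_force': 0.0, 'width': 85.30352489411742}
```

View pics/top0.png

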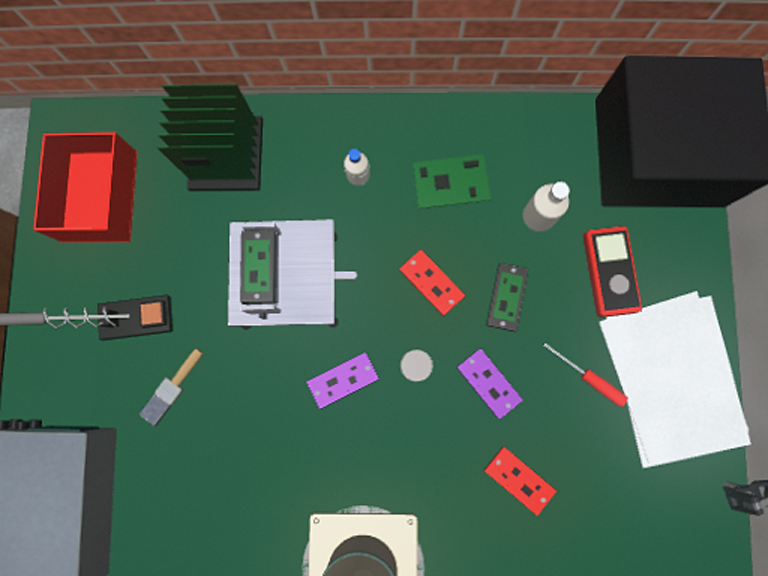

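View pics/side0.png

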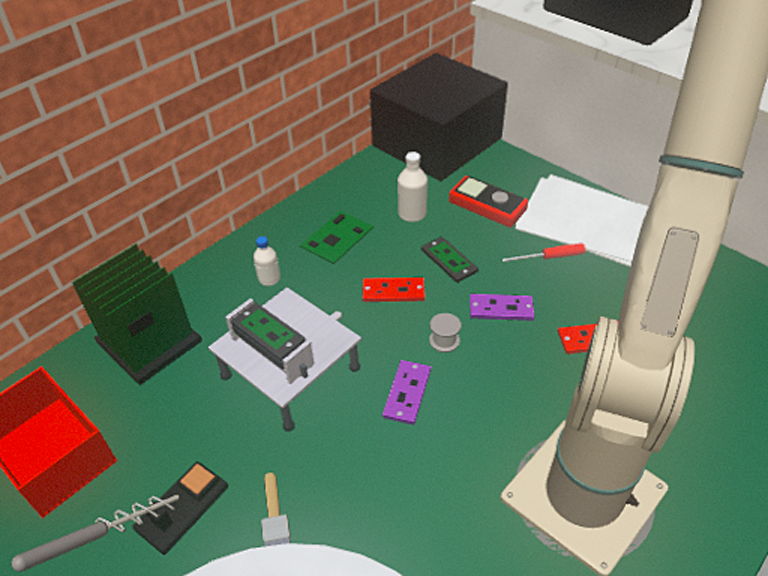

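The top view shows these pallet-shaped things (full-resolution px = shown/1.5):
- Dark grey with green board, lying on the bench: (339,198). This is the spare.
- The pile's top pallet, in the feeder: (172,177).
- Red: (288,188) and (347,321).
- Purple: (228,254) and (327,255).
- Bare board: (301,121).

I choose (339,198). The feeder plate's corners are near (152,147), (222,147), (223,217) and (153,217), with one knob arm sticking out to -y at (230,183).

```bash
python3 - <<'E'
from h import *
d=load('top'); im=d['pixels'][:,:,::-1]
a=cv2.resize(im[165:230,310:365],None,fx=7,fy=7,interpolation=cv2.INTER_CUBIC)
b=cv2.resize(im[140:225,148:242],None,fx=4.25,fy=4.25,interpolation=cv2.INTER_CUBIC)
H=max(a.shape[0],b.shape[0]);c=np.zeros((H,a.shape[1]+b.shape[1],3),np.uint8)
c[:a.shape[0],:a.shape[1]]=a;c[:b.shape[0],a.shape[1]:]=b;print(a.shape,b.shape)
cv2.imwrite('pics/c1.png',c)
E
```

```text
(455, 385, 3) (361, 400, 3)
```

View pics/c1.png

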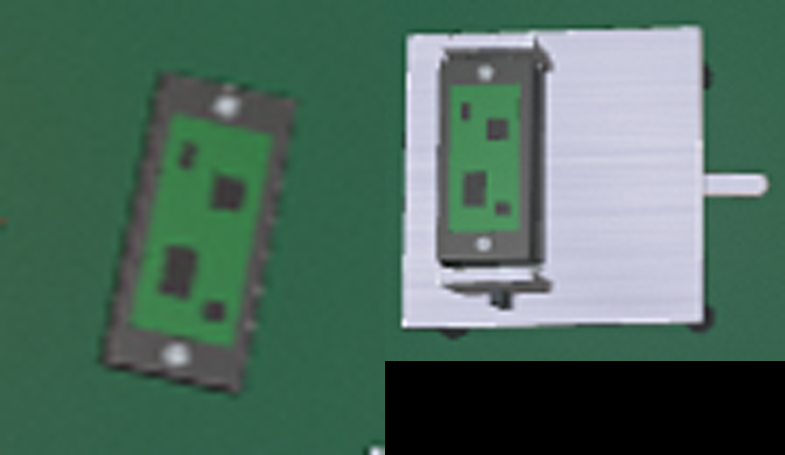

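```bash
python3 - <<'E'
from h import *
d=load('top')
A=lambda p:((p[0]+.5)/7-.5+310,(p[1]+.5)/7-.5+165)
B=lambda p:((p[0]-385+.5)/4.25-.5+148,(p[1]+.5)/4.25-.5+140)
def show(n,P,z):
    W=np.array([atz(d,p,z)[:2] for p in P]); print(n,W.round(1).tolist(),'mean',W.mean(0).round(1))
    # order: farL, farR, nearR, nearL ; far=+x
    ex=(W[0]+W[1]-W[2]-W[3])/2; ey=(W[0]+W[3]-W[1]-W[2])/2
    print('  len',np.linalg.norm(ex).round(1),np.linalg.norm(ey).round(1),'yaw',np.arctan2(ex[1],ex[0]).round(4),np.arctan2(-ey[0],ey[1]).round(4))
show('spare',[A(p) for p in[(163,73),(298,101),(240,392),(105,362)]],11)
show('plate',[B(p) for p in[(406,35),(702,27),(704,322),(402,327)]],90)
show('pile',[B(p) for p in[(441,50),(530,52),(529,265),(440,262)]],150)
print('screws spare',[atz(d,A(p),12)[:2].round(1) for p in[(228,105),(177,354)]])
print('screws pile',[atz(d,B(p),150)[:2].round(1) for p in[(486,72),(484,243)]])
print('knobtip',atz(d,B((768,185)),50).round(1))
E
```

```text
spare [[593.4, -271.5], [581.3, -329.4], [455.4, -301.1], [468.0, -244.1]] mean [ 524.5 -286.5]
  len 128.7 58.8 yaw -0.218 -0.2116
plate [[655.8, 257.9], [661.0, 56.5], [461.4, 51.3], [457.1, 251.3]] mean [558.8 154.2]
  len 199.2 200.8 yaw 0.0298 0.0238
pile [[628.9, 216.6], [627.4, 159.2], [490.6, 154.9], [492.2, 211.2]] mean [559.8 185.5]
  len 136.8 56.8 yaw 0.0351 -0.0273
screws spare [array([ 579.2, -299. ]), array([ 471.4, -274.6])]
screws pile [array([614.4, 186.9]), array([504.4, 183.8])]
knobtip [560.3  13.3  50. ]
```

```bash
cat >> h.py <<'E'
from scipy.spatial.transform import Rotation as Ro
def rel(x,y,z,yaw):
    s=read_state(); R0=Ro.from_euler('xyz',s['tool_rot']); R1=Ro.from_euler('xyz',[np.pi,0,yaw])
    d=R0.inv().apply(np.array([x,y,z])-s['eef_pos'])/10
    print('t',round(s['clock'],2),'pos',s['eef_pos'].round(1),'rot',s['tool_rot'].round(3),'w',round(s['width'],1),'gf',round(s['gripper_force'],1),'F',s['force'].round(1))
    print('d cm',d.round(2),'turn',(R0.inv()*R1).as_rotvec().round(3))
E
python3 -c "
from h import *
rel(524.6,-286.6,120,-.217)"
```

```text
t 0.1 pos [ 207.3 -615.5  230.5] rot [-3.14   0.     0.325] w 85.3 gf 0.0 F [ 0.3 -0.8 -0.2]
d cm [ 40.57 -21.02  11.08] turn [-0.002  0.     0.542]
```

send_rows:
  series:
    - {"dx": 4,"dy": -2.1,"dz": 1,"az": 0.05,"hand": 0}
    - {"dx": 8,"dy": -4.2,"dz": 2,"az": 0.11,"hand": 0}
    - {"dx": 12.2,"dy": -6.3,"dz": 3.3,"az": 0.17,"hand": 0}
    - {"dx": 16.3,"dy": -8.4,"dz": 4.5,"az": 0.22,"hand": 0}
    - {"dx": 20.4,"dy": -10.5,"dz": 5.6,"az": 0.27,"hand": 0}
    - {"dx": 24.5,"dy": -12.6,"dz": 6.7,"az": 0.33,"hand": 0}
    - {"dx": 28.5,"dy": -14.7,"dz": 7.8,"az": 0.38,"hand": 0}
    - {"dx": 32.5,"dy": -16.8,"dz": 8.9,"az": 0.43,"hand": 0}
    - {"dx": 36.5,"dy": -18.9,"dz": 10,"az": 0.49,"hand": 0}
    - {"dx": 40.6,"dy": -21,"dz": 11.1,"ax": -0.002,"az": 0.542,"hand": 0}

```text
invalid input at $.series[0]: expected keys ax, ay, az, dx, dy, dz, hand
```

send_rows:
  series:
    - {"hand": 0}
    - {"hand": 0}
    - {"hand": 0}

```text
invalid input at $.series[0]: expected keys ax, ay, az, dx, dy, dz, hand
```

```bash
python3 - <<'E'
from h import *
rel(524.6,-286.6,30,-.217)
d=snap('side','s1.png',(250,120,350,200),8)
# expected corners of the pallet
Rz=Ro.from_euler('z',-.217)
for c in [(65,30),(65,-30),(-65,-30),(-65,30)]:
    X=np.array([524.6,-286.6,12])+Rz.apply([c[0],c[1],0]); p=proj(d,X); print(c,((p-[250,120]+.5)*8-.5).round())
E
```

```text
t 0.1 pos [ 207.3 -615.5  230.5] rot [-3.14   0.     0.325] w 85.3 gf 0.0 F [ 0.3 -0.8 -0.2]
d cm [ 40.57 -21.01  20.08] turn [-0.002  0.     0.542]
(65, 30) [245. 349.]
(65, -30) [357. 293.]
(-65, -30) [553. 465.]
(-65, 30) [439. 527.]
```

All seven keys are needed in every row.

send_rows:
  series:
    - {"dx": 4,"dy": -2.1,"dz": 1,"ax": 0,"ay": 0,"az": 0.05,"hand": 0}
    - {"dx": 8,"dy": -4.2,"dz": 2,"ax": 0,"ay": 0,"az": 0.11,"hand": 0}
    - {"dx": 12.2,"dy": -6.3,"dz": 3.3,"ax": 0,"ay": 0,"az": 0.17,"hand": 0}
    - {"dx": 16.3,"dy": -8.4,"dz": 4.5,"ax": 0,"ay": 0,"az": 0.22,"hand": 0}
    - {"dx": 20.4,"dy": -10.5,"dz": 5.6,"ax": 0,"ay": 0,"az": 0.27,"hand": 0}
    - {"dx": 24.5,"dy": -12.6,"dz": 6.7,"ax": 0,"ay": 0,"az": 0.33,"hand": 0}
    - {"dx": 28.5,"dy": -14.7,"dz": 7.8,"ax": 0,"ay": 0,"az": 0.38,"hand": 0}
    - {"dx": 32.5,"dy": -16.8,"dz": 8.9,"ax": 0,"ay": 0,"az": 0.43,"hand": 0}
    - {"dx": 36.5,"dy": -18.9,"dz": 10,"ax": 0,"ay": 0,"az": 0.49,"hand": 0}
    - {"dx": 40.6,"dy": -21,"dz": 11.1,"ax": -0.002,"ay": 0,"az": 0.542,"hand": 0}

```text
clock: 1.15
eef_pos: [526.1, -286.1, 119.7]
tool_rot: [3.14, -0.0, -0.22]
force: [1.3, -0.2, -0.9]
width: 85.5
gripper_force: 0.0
```

send_rows:
  series:
    - {"dx": 0,"dy": 0,"dz": 0,"ax": 0,"ay": 0,"az": 0,"hand": 0}
    - {"dx": 0,"dy": 0,"dz": 0,"ax": 0,"ay": 0,"az": 0,"hand": 0}
    - {"dx": 0,"dy": 0,"dz": 0,"ax": 0,"ay": 0,"az": 0,"hand": 0}

```text
clock: 1.45
eef_pos: [524.2, -288.7, 120.3]
tool_rot: [3.139, 0.0, -0.218]
force: [0.0, -0.5, 0.9]
width: 85.3
gripper_force: 0.0
```

```bash
python3 - <<'E'
from h import *
rel(524.6,-286.6,30,-.217)
d=snap('side','s1.png',(250,120,350,195),8)
E
```

```text
t 1.45 pos [ 524.2 -288.7  120.3] rot [ 3.139  0.    -0.218] w 85.3 gf 0.0 F [ 0.  -0.5  0.9]
d cm [-0.01 -0.24  9.03] turn [ 0.003  0.    -0.001]
```

View pics/s1.png

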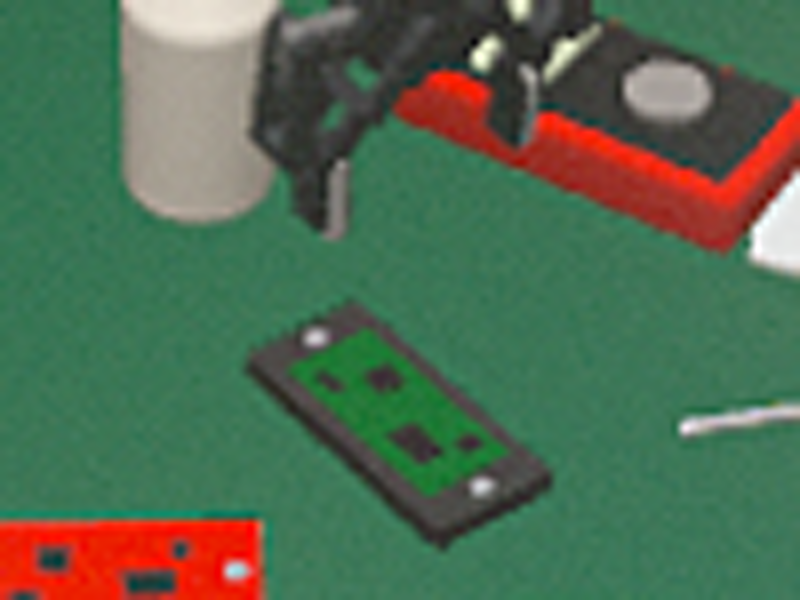

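The spare is confirmed: dark grey with a green board, corners in the crop at (245,350), (355,300), (552,475), (440,540), within about 1 px of the prediction. Its surroundings are clear, so I descend.

send_rows:
  series:
    - {"dx": 0,"dy": -0.1,"dz": 3,"ax": 0.003,"ay": 0,"az": 0,"hand": 0}
    - {"dx": 0,"dy": -0.2,"dz": 6,"ax": 0.003,"ay": 0,"az": 0,"hand": 0}
    - {"dx": 0,"dy": -0.24,"dz": 8.5,"ax": 0.003,"ay": 0,"az": 0,"hand": 0}
    - {"dx": 0,"dy": -0.24,"dz": 10,"ax": 0.003,"ay": 0,"az": 0,"hand": 0}
    - {"dx": 0,"dy": -0.24,"dz": 10.8,"ax": 0.003,"ay": 0,"az": 0,"hand": 0}
    - {"dx": 0,"dy": -0.24,"dz": 10.8,"ax": 0.003,"ay": 0,"az": 0,"hand": 0}
    - {"dx": 0,"dy": -0.24,"dz": 10.8,"ax": 0.003,"ay": 0,"az": 0,"hand": 0}

```text
clock: 2.2
eef_pos: [526.2, -286.1, 13.2]
tool_rot: [-3.141, -0.002, -0.218]
force: [-0.3, 0.5, 0.1]
width: 85.0
gripper_force: 0.0
```

```bash
python3 -c "
from h import *
rel(524,-286.2,-2,-.217)"
```

```text
t 2.2 pos [ 526.2 -286.1   13.2] rot [-3.141e+00 -2.000e-03 -2.180e-01] w 85.0 gf 0.0 F [-0.3  0.5  0.1]
d cm [-0.22  0.06  1.52] turn [-0.001 -0.002 -0.001]
```

send_rows:
  series:
    - {"dx": -0.05,"dy": 0,"dz": 0.5,"ax": 0,"ay": 0,"az": 0,"hand": 0}
    - {"dx": -0.1,"dy": 0,"dz": 1,"ax": 0,"ay": 0,"az": 0,"hand": 0}
    - {"dx": -0.1,"dy": 0,"dz": 1,"ax": 0,"ay": 0,"az": 0,"hand": 0}

```text
clock: 2.5
eef_pos: [524.5, -284.8, 2.0]
tool_rot: [-3.14, 0.0, -0.217]
force: [0.4, 0.4, 0.2]
width: 85.5
gripper_force: 0.0
```

send_rows:
  series:
    - {"dx": 0,"dy": 0,"dz": 0,"ax": 0,"ay": 0,"az": 0,"hand": 0}

```text
clock: 2.6
eef_pos: [524.8, -285.0, 2.3]
tool_rot: [-3.14, -0.0, -0.217]
force: [-0.3, -0.4, -0.2]
width: 85.3
gripper_force: 0.0
```

send_rows:
  series:
    - {"dx": 0,"dy": 0,"dz": 0,"ax": 0,"ay": 0,"az": 0,"hand": 0}

```text
clock: 2.7
eef_pos: [524.9, -285.1, 2.5]
tool_rot: [-3.141, -0.001, -0.217]
force: [0.8, -0.3, -1.3]
width: 85.7
gripper_force: 0.0
```

send_rows:
  series:
    - {"dx": 0,"dy": 0.1,"dz": 0.2,"ax": 0,"ay": 0,"az": 0,"hand": 0}
    - {"dx": 0,"dy": 0.1,"dz": 0.45,"ax": 0,"ay": 0,"az": 0,"hand": 0}
    - {"dx": 0,"dy": 0.1,"dz": 0.45,"ax": 0,"ay": 0,"az": 0,"hand": 0}

```text
clock: 3.0
eef_pos: [524.3, -286.0, -2.6]
tool_rot: [-3.14, 0.0, -0.217]
force: [-1.6, -0.8, -0.4]
width: 85.6
gripper_force: 0.0
```

send_rows:
  series:
    - {"dx": 0,"dy": 0,"dz": 0,"ax": 0,"ay": 0,"az": 0,"hand": 0.15}
    - {"dx": 0,"dy": 0,"dz": 0,"ax": 0,"ay": 0,"az": 0,"hand": 0.25}
    - {"dx": 0,"dy": 0,"dz": 0,"ax": 0,"ay": 0,"az": 0,"hand": 0.4}
    - {"dx": 0,"dy": 0,"dz": 0,"ax": 0,"ay": 0,"az": 0,"hand": 0.4}
    - {"dx": 0,"dy": 0,"dz": 0,"ax": 0,"ay": 0,"az": 0,"hand": 0.4}
    - {"dx": 0,"dy": 0,"dz": 0,"ax": 0,"ay": 0,"az": 0,"hand": 0.4}

```text
clock: 3.6
eef_pos: [524.6, -286.1, -1.6]
tool_rot: [-3.141, -0.001, -0.217]
force: [-1.0, 0.4, 6.1]
width: 58.1
gripper_force: 64.9
```

send_rows:
  series:
    - {"dx": 0,"dy": 0,"dz": -0.5,"ax": 0,"ay": 0,"az": 0,"hand": 0.5}
    - {"dx": 0,"dy": 0,"dz": -2,"ax": 0,"ay": 0,"az": 0,"hand": 0.5}
    - {"dx": 0,"dy": 0,"dz": -5,"ax": 0,"ay": 0,"az": 0,"hand": 0.5}
    - {"dx": 0,"dy": 0,"dz": -9,"ax": 0,"ay": 0,"az": 0,"hand": 0.5}
    - {"dx": 0,"dy": 0,"dz": -13,"ax": 0,"ay": 0,"az": 0,"hand": 0.5}
    - {"dx": 0,"dy": 0,"dz": -17,"ax": 0,"ay": 0,"az": 0,"hand": 0.5}
    - {"dx": 0,"dy": 0,"dz": -20,"ax": 0,"ay": 0,"az": 0,"hand": 0.5}
    - {"dx": 0,"dy": 0,"dz": -22,"ax": 0,"ay": 0,"az": 0,"hand": 0.5}
    - {"dx": 0,"dy": 0,"dz": -22,"ax": 0,"ay": 0,"az": 0,"hand": 0.5}

```text
clock: 4.5
eef_pos: [526.1, -287.3, 221.9]
tool_rot: [3.141, -0.008, -0.217]
force: [0.9, -0.7, -1.4]
width: 58.1
gripper_force: 64.7
```

```bash
python3 -c "
from h import *
rel(558.5,184.7,220,.027)"
```

```text
t 4.5 pos [ 526.1 -287.3  221.9] rot [ 3.141 -0.008 -0.217] w 58.1 gf 64.7 F [ 0.9 -0.7 -1.4]
d cm [ -7.01 -46.79   0.11] turn [ 0.002 -0.008 -0.244]
```

send_rows:
  series:
    - {"dx": -0.5,"dy": -3,"dz": 0,"ax": 0,"ay": 0,"az": -0.02,"hand": 0.5}
    - {"dx": -1.1,"dy": -7.5,"dz": 0,"ax": 0,"ay": 0,"az": -0.04,"hand": 0.5}
    - {"dx": -1.8,"dy": -12,"dz": 0,"ax": 0,"ay": 0,"az": -0.07,"hand": 0.5}
    - {"dx": -2.5,"dy": -16.5,"dz": 0,"ax": 0,"ay": 0,"az": -0.09,"hand": 0.5}
    - {"dx": -3.1,"dy": -21,"dz": 0,"ax": 0,"ay": 0,"az": -0.11,"hand": 0.5}
    - {"dx": -3.8,"dy": -25.5,"dz": 0,"ax": 0,"ay": 0,"az": -0.13,"hand": 0.5}
    - {"dx": -4.5,"dy": -30,"dz": 0,"ax": 0,"ay": 0,"az": -0.155,"hand": 0.5}
    - {"dx": -5.2,"dy": -34.5,"dz": 0,"ax": 0,"ay": 0,"az": -0.18,"hand": 0.5}
    - {"dx": -5.8,"dy": -39,"dz": 0,"ax": 0,"ay": 0,"az": -0.2,"hand": 0.5}
    - {"dx": -6.4,"dy": -42.5,"dz": 0,"ax": 0,"ay": 0,"az": -0.22,"hand": 0.5}

```text
clock: 5.5
eef_pos: [552.5, 145.9, 217.3]
tool_rot: [-3.14, 0.001, 0.006]
force: [-0.0, -0.3, -1.6]
width: 58.1
gripper_force: 64.7
```

send_rows:
  series:
    - {"dx": 0,"dy": 0,"dz": 0,"ax": 0,"ay": 0,"az": 0,"hand": 0.5}
    - {"dx": 0,"dy": 0,"dz": 0,"ax": 0,"ay": 0,"az": 0,"hand": 0.5}
    - {"dx": 0,"dy": 0,"dz": 0,"ax": 0,"ay": 0,"az": 0,"hand": 0.5}

```text
clock: 5.8
eef_pos: [553.0, 140.9, 217.6]
tool_rot: [3.141, 0.001, 0.001]
force: [0.6, -1.5, -0.3]
width: 58.1
gripper_force: 64.7
```

```bash
python3 -c "
from h import *
rel(558.5,184.7,185,.027)"
```

```text
t 5.8 pos [553.  140.9 217.6] rot [3.141e+00 1.000e-03 1.000e-03] w 58.1 gf 64.7 F [ 0.6 -1.5 -0.3]
d cm [ 0.55 -4.39  3.26] turn [ 0.001  0.001 -0.026]
```

send_rows:
  series:
    - {"dx": 0.2,"dy": -1.5,"dz": 0.8,"ax": 0,"ay": 0,"az": -0.013,"hand": 0.5}
    - {"dx": 0.4,"dy": -3,"dz": 1.6,"ax": 0,"ay": 0,"az": -0.026,"hand": 0.5}
    - {"dx": 0.55,"dy": -4.4,"dz": 2.6,"ax": 0,"ay": 0,"az": -0.026,"hand": 0.5}
    - {"dx": 0.55,"dy": -4.4,"dz": 3.2,"ax": 0,"ay": 0,"az": -0.026,"hand": 0.5}
    - {"dx": 0.55,"dy": -4.4,"dz": 3.2,"ax": 0,"ay": 0,"az": -0.026,"hand": 0.5}
    - {"dx": 0.55,"dy": -4.4,"dz": 3.2,"ax": 0,"ay": 0,"az": -0.026,"hand": 0.5}
    - {"dx": 0.55,"dy": -4.4,"dz": 3.2,"ax": 0,"ay": 0,"az": -0.026,"hand": 0.5}

```text
clock: 6.5
eef_pos: [559.2, 185.7, 186.6]
tool_rot: [-3.141, -0.001, 0.028]
force: [0.8, -0.5, -0.6]
width: 57.9
gripper_force: 64.7
```

```bash
python3 - <<'E'
from h import *
rel(558.5,184.7,160,.027)
t=get_image('top');s=get_image('side');np.save('/tmp/top.npy',t,allow_pickle=True);np.save('/tmp/side.npy',s,allow_pickle=True)
a=cv2.resize(t['pixels'][140:225,145:240,::-1],None,fx=4.2,fy=4.2,interpolation=cv2.INTER_CUBIC)
b=cv2.resize(s['pixels'][165:290,130:250,::-1],None,fx=3.3,fy=3.3,interpolation=cv2.INTER_CUBIC)
c=np.zeros((max(a.shape[0],b.shape[0]),a.shape[1]+b.shape[1],3),np.uint8)
c[:a.shape[0],:a.shape[1]]=a;c[:b.shape[0],a.shape[1]:]=b;print(a.shape,b.shape)
cv2.imwrite('pics/c2.png',c)
E
```

```text
t 6.5 pos [559.2 185.7 186.6] rot [-3.141e+00 -1.000e-03  2.800e-02] w 57.9 gf 64.7 F [ 0.8 -0.5 -0.6]
d cm [-0.08  0.1   2.66] turn [-0.001 -0.001  0.001]
(357, 399, 3) (412, 396, 3)
```

View pics/c2.png

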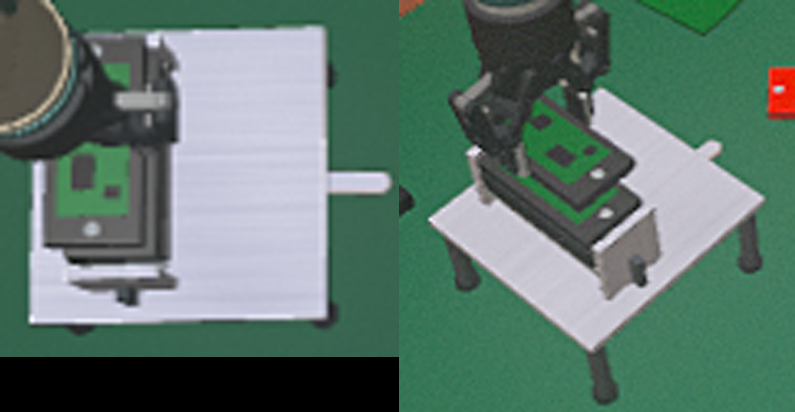

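```bash
python3 - <<'E'
from h import *
t=load('top');s=load('side')
T=lambda p:((p[0]+.5)/4.2-.5+145,(p[1]+.5)/4.2-.5+140)
S=lambda p:((p[0]-399+.5)/3.3-.5+130,(p[1]+.5)/3.3-.5+165)
T0=lambda p:((p[0]-385+.5)/4.25-.5+148,(p[1]+.5)/4.25-.5+140)
def tri(a,b):
    o1,r1=ray(t,a);o2,r2=ray(s,b);A=np.c_[r1,-r2];k=np.linalg.lstsq(A,o2-o1,rcond=None)[0]
    p,q=o1+k[0]*r1,o2+k[1]*r2; return ((p+q)/2).round(1),np.linalg.norm(p-q).round(1)
print('held screw',tri(T((92,229)),S((597,174))))
print('pile screw',tri(T0((484,243)),S((606,213))))
print('cheek outer near top corners side z154',[atz(s,S(p),154)[:2].round(1) for p in[(597,243),(658,208)]])
print('far cheek',[atz(t,T0(p),154)[:2].round(1) for p in[(538,40)]])
E
```

```text
held screw (array([504.3, 183.7, 197.9]), np.float64(0.8))
pile screw (array([504. , 183.4, 151.2]), np.float64(0.4))
cheek outer near top corners side z154 [array([484.9, 209. ]), array([475.3, 154. ])]
far cheek [array([634.2, 153.5])]
```

The held pallet's near screw is at (504.3,183.7) and the pile's at (504.0,183.4), so the pallet is already aligned. The pile top is at about 151 mm. I go straight down.

send_rows:
  series:
    - {"dx": 0,"dy": 0,"dz": 0.8,"ax": 0,"ay": 0,"az": 0,"hand": 0.5}
    - {"dx": 0,"dy": 0,"dz": 1.6,"ax": 0,"ay": 0,"az": 0,"hand": 0.5}
    - {"dx": 0,"dy": 0,"dz": 2.4,"ax": 0,"ay": 0,"az": 0,"hand": 0.5}
    - {"dx": 0,"dy": 0,"dz": 3,"ax": 0,"ay": 0,"az": 0,"hand": 0.5}
    - {"dx": 0,"dy": 0,"dz": 3,"ax": 0,"ay": 0,"az": 0,"hand": 0.5}
    - {"dx": 0,"dy": 0,"dz": 3,"ax": 0,"ay": 0,"az": 0,"hand": 0.5}

```text
clock: 7.2
eef_pos: [558.9, 186.6, 156.0]
tool_rot: [-3.141, -0.0, 0.029]
force: [-0.9, -0.1, -1.5]
width: 57.9
gripper_force: 64.7
```

send_rows:
  series:
    - {"dx": 0,"dy": 0,"dz": 0.1,"ax": 0,"ay": 0,"az": 0,"hand": 0.5}
    - {"dx": 0,"dy": 0,"dz": 0.2,"ax": 0,"ay": 0,"az": 0,"hand": 0.5}
    - {"dx": 0,"dy": 0,"dz": 0.2,"ax": 0,"ay": 0,"az": 0,"hand": 0.5}

```text
clock: 7.5
eef_pos: [559.0, 186.7, 154.4]
tool_rot: [-3.141, -0.001, 0.029]
force: [0.0, -0.8, -1.6]
width: 57.9
gripper_force: 64.7
```

send_rows:
  series:
    - {"dx": 0,"dy": 0.05,"dz": 0.1,"ax": 0,"ay": 0,"az": 0,"hand": 0.5}
    - {"dx": 0,"dy": 0.1,"dz": 0.2,"ax": 0,"ay": 0,"az": 0,"hand": 0.5}
    - {"dx": 0,"dy": 0.1,"dz": 0.2,"ax": 0,"ay": 0,"az": 0,"hand": 0.5}

```text
clock: 7.8
eef_pos: [559.0, 185.5, 152.3]
tool_rot: [-3.141, -0.001, 0.029]
force: [0.4, -0.9, -2.2]
width: 58.3
gripper_force: 64.7
```

send_rows:
  series:
    - {"dx": 0,"dy": 0,"dz": 0.05,"ax": 0,"ay": 0,"az": 0,"hand": 0.5}
    - {"dx": 0,"dy": 0,"dz": 0.1,"ax": 0,"ay": 0,"az": 0,"hand": 0.5}
    - {"dx": 0,"dy": 0,"dz": 0.1,"ax": 0,"ay": 0,"az": 0,"hand": 0.5}

```text
clock: 8.1
eef_pos: [559.0, 185.6, 152.3]
tool_rot: [-3.14, -0.001, 0.029]
force: [-2.3, -0.9, 6.1]
width: 58.2
gripper_force: 65.6
```

Contact is felt: the force steps from -2 to +6 N at TCP z 152.3. I release, then rise.

send_rows:
  series:
    - {"dx": 0,"dy": 0,"dz": 0,"ax": 0,"ay": 0,"az": 0,"hand": 0.25}
    - {"dx": 0,"dy": 0,"dz": 0,"ax": 0,"ay": 0,"az": 0,"hand": 0.15}
    - {"dx": 0,"dy": 0,"dz": 0,"ax": 0,"ay": 0,"az": 0,"hand": 0}
    - {"dx": 0,"dy": 0,"dz": 0,"ax": 0,"ay": 0,"az": 0,"hand": 0}
    - {"dx": 0,"dy": 0,"dz": 0,"ax": 0,"ay": 0,"az": 0,"hand": 0}
    - {"dx": 0,"dy": 0,"dz": 0,"ax": 0,"ay": 0,"az": 0,"hand": 0}

```text
clock: 8.7
eef_pos: [558.9, 185.6, 151.2]
tool_rot: [-3.141, -0.001, 0.029]
force: [0.2, 0.4, -0.4]
width: 85.2
gripper_force: 0.0
```

send_rows:
  series:
    - {"dx": 0,"dy": 0,"dz": -1,"ax": 0,"ay": 0,"az": 0,"hand": 0}
    - {"dx": 0,"dy": 0,"dz": -3,"ax": 0,"ay": 0,"az": 0,"hand": 0}
    - {"dx": 0,"dy": 0,"dz": -6,"ax": 0,"ay": 0,"az": 0,"hand": 0}
    - {"dx": 0,"dy": 3,"dz": -8,"ax": 0,"ay": 0,"az": 0,"hand": 0.5}
    - {"dx": 0,"dy": 7,"dz": -8,"ax": 0,"ay": 0,"az": 0,"hand": 1}
    - {"dx": 0,"dy": 12,"dz": -8,"ax": 0,"ay": 0,"az": 0,"hand": 1}
    - {"dx": 0,"dy": 16,"dz": -8,"ax": 0,"ay": 0,"az": 0,"hand": 1}
    - {"dx": 0,"dy": 20,"dz": -8,"ax": 0,"ay": 0,"az": 0,"hand": 1}
    - {"dx": 0,"dy": 22,"dz": -8,"ax": 0,"ay": 0,"az": 0,"hand": 1}
    - {"dx": 0,"dy": 22,"dz": -8,"ax": 0,"ay": 0,"az": 0,"hand": 1}

```text
clock: 9.7
eef_pos: [565.3, -39.2, 232.1]
tool_rot: [3.14, -0.002, 0.022]
force: [-0.2, -0.6, 0.8]
width: -0.1
gripper_force: 0.0
```

```bash
python3 - <<'E'
from h import *
rel(560,20,150,.027)
t=get_image('top');s=get_image('side');np.save('/tmp/top.npy',t,allow_pickle=True);np.save('/tmp/side.npy',s,allow_pickle=True)
a=cv2.resize(t['pixels'][140:225,145:240,::-1],None,fx=4.2,fy=4.2,interpolation=cv2.INTER_CUBIC)
b=cv2.resize(s['pixels'][190:260,138:218,::-1],None,fx=5,fy=5,interpolation=cv2.INTER_CUBIC)
c=np.zeros((max(a.shape[0],b.shape[0]),a.shape[1]+b.shape[1],3),np.uint8)
c[:a.shape[0],:a.shape[1]]=a;c[:b.shape[0],a.shape[1]:]=b;print(a.shape,b.shape)
cv2.imwrite('pics/c3.png',c)
E
```

```text
t 9.7 pos [565.3 -39.2 232.1] rot [ 3.14e+00 -2.00e-03  2.20e-02] w -0.1 gf 0.0 F [-0.2 -0.6  0.8]
d cm [-0.41 -5.94  8.2 ] turn [ 0.002 -0.002 -0.005]
(357, 399, 3) (350, 400, 3)
```

View pics/c3.png

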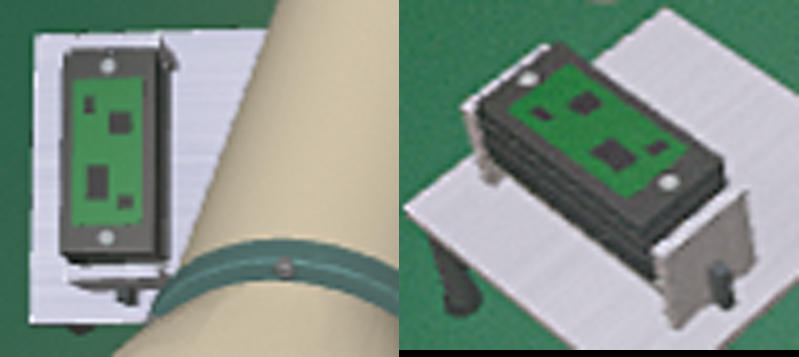

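```bash
cat >> h.py <<'E'
def tri(t,s,a,b):
    o1,r1=ray(t,a);o2,r2=ray(s,b);k=np.linalg.lstsq(np.c_[r1,-r2],o2-o1,rcond=None)[0]
    p,q=o1+k[0]*r1,o2+k[1]*r2; return ((p+q)/2).round(1)
E
python3 - <<'E'
from h import *
t=load('top');s=load('side')
T=lambda p:((p[0]+.5)/4.2-.5+145,(p[1]+.5)/4.2-.5+140)
S=lambda p:((p[0]-399+.5)/5-.5+138,(p[1]+.5)/5-.5+190)
print(tri(t,s,T((108,66)),S((530,78))),tri(t,s,T((106,237)),S((668,182))))
# cheek near outer top corners in side: predicted as function of z154
c=np.array([558.6,184.7]);R=Ro.from_euler('z',.027)
for z in(150,154):
  for dx,dy in[(-79,30),(-79,-30),(79,30),(-65,30),(-65,-30)]:
    X=np.r_[c,z]+R.apply([dx,dy,0]); p=proj(s,X); print(z,dx,dy,((p-[138,190]+.5)*5-.5+[399,0]).round(1))
rel(575,27,150,.027)
E
```

```text
[613.5 185.9 164.8] [504.5 183.5 163.7]
150 -79 30 [663.  258.9]
150 -79 -30 [747.7 188.6]
150 79 30 [461.7 106.7]
150 -65 30 [644.  244.7]
150 -65 -30 [728.8 175. ]
154 -79 30 [661.9 254.1]
154 -79 -30 [746.9 183.6]
154 79 30 [460.2 101.8]
154 -65 30 [643.  239.8]
154 -65 -30 [728.  170.1]
t 9.8 pos [565.4 -33.9 231.6] rot [-3.14e+00 -1.00e-03  2.80e-02] w 0.1 gf 0.0 F [-0.9  1.1  0.4]
d cm [ 1.12 -6.05  8.18] turn [-0.002 -0.001  0.001]
```

```bash
python3 -c "
from h import *
print(read_state()['qpos'].round(2))
rel(600,33,130,.027+1.571)
rel(600,33,130,.027-1.571)"
```

```text
[-0.11  0.51  0.18  1.76 -0.12  0.88 -1.42]
t 9.8 pos [565.4 -33.9 231.6] rot [-3.14e+00 -1.00e-03  2.80e-02] w 0.1 gf 0.0 F [-0.9  1.1  0.4]
d cm [ 3.63 -6.57 10.18] turn [-0.    -0.003 -1.57 ]
t 9.8 pos [565.4 -33.9 231.6] rot [-3.14e+00 -1.00e-03  2.80e-02] w 0.1 gf 0.0 F [-0.9  1.1  0.4]
d cm [ 3.63 -6.57 10.18] turn [-0.003  0.     1.572]
```

send_rows:
  series:
    - {"dx": 0.5,"dy": -1,"dz": 0,"ax": 0,"ay": 0,"az": -0.14,"hand": 1}
    - {"dx": 1,"dy": -2,"dz": 0,"ax": 0,"ay": 0,"az": -0.28,"hand": 1}
    - {"dx": 1.5,"dy": -3,"dz": 0,"ax": 0,"ay": 0,"az": -0.42,"hand": 1}
    - {"dx": 2,"dy": -4,"dz": 0,"ax": 0,"ay": 0,"az": -0.56,"hand": 1}
    - {"dx": 2.5,"dy": -5,"dz": 0,"ax": 0,"ay": 0,"az": -0.7,"hand": 1}
    - {"dx": 3,"dy": -6,"dz": 0,"ax": 0,"ay": 0,"az": -0.84,"hand": 1}
    - {"dx": 3.6,"dy": -6.6,"dz": 0.5,"ax": 0,"ay": 0,"az": -0.98,"hand": 1}
    - {"dx": 3.6,"dy": -6.6,"dz": 1,"ax": 0,"ay": 0,"az": -1.12,"hand": 1}
    - {"dx": 3.6,"dy": -6.6,"dz": 2,"ax": 0,"ay": 0,"az": -1.26,"hand": 1}
    - {"dx": 3.6,"dy": -6.6,"dz": 4,"ax": 0,"ay": 0,"az": -1.4,"hand": 1}

```text
clock: 10.8
eef_pos: [600.5, 35.6, 192.4]
tool_rot: [3.138, -0.003, 1.438]
force: [0.4, 0.4, -0.8]
width: 0.0
gripper_force: 0.0
```

send_rows:
  series:
    - {"dx": 0,"dy": 0,"dz": 1.5,"ax": 0,"ay": 0,"az": -0.1,"hand": 1}
    - {"dx": 0,"dy": 0,"dz": 3,"ax": 0,"ay": 0,"az": -0.17,"hand": 1}
    - {"dx": 0,"dy": 0,"dz": 4.5,"ax": 0,"ay": 0,"az": -0.17,"hand": 1}
    - {"dx": 0,"dy": 0,"dz": 6,"ax": 0,"ay": 0,"az": -0.17,"hand": 1}
    - {"dx": 0,"dy": 0,"dz": 6,"ax": 0,"ay": 0,"az": -0.17,"hand": 1}
    - {"dx": 0,"dy": 0,"dz": 6,"ax": 0,"ay": 0,"az": -0.17,"hand": 1}

```text
clock: 11.4
eef_pos: [599.4, 34.5, 131.5]
tool_rot: [3.141, -0.002, 1.601]
force: [-0.4, -0.6, 0.0]
width: 0.3
gripper_force: 0.0
```

```bash
python3 -c "
from h import *
rel(597,35,36,.027+1.571)"
```

```text
t 11.4 pos [599.4  34.5 131.5] rot [ 3.141e+00 -2.000e-03  1.601e+00] w 0.3 gf 0.0 F [-0.4 -0.6  0. ]
d cm [ 0.04 -0.24  9.55] turn [ 0.001 -0.002  0.003]
```

send_rows:
  series:
    - {"dx": 0,"dy": -0.1,"dz": 2.5,"ax": 0,"ay": 0,"az": 0,"hand": 1}
    - {"dx": 0,"dy": -0.2,"dz": 5.5,"ax": 0,"ay": 0,"az": 0,"hand": 1}
    - {"dx": 0,"dy": -0.2,"dz": 8,"ax": 0,"ay": 0,"az": 0,"hand": 1}
    - {"dx": 0,"dy": -0.2,"dz": 9.5,"ax": 0,"ay": 0,"az": 0,"hand": 1}
    - {"dx": 0,"dy": -0.2,"dz": 9.5,"ax": 0,"ay": 0,"az": 0,"hand": 1}
    - {"dx": 0,"dy": -0.2,"dz": 9.5,"ax": 0,"ay": 0,"az": 0,"hand": 1}

```text
clock: 12.0
eef_pos: [598.3, 33.2, 37.1]
tool_rot: [3.139, -0.001, 1.599]
force: [0.1, -0.6, 0.1]
width: 0.1
gripper_force: 0.0
```

send_rows:
  series:
    - {"dx": 0,"dy": -0.7,"dz": 0,"ax": 0,"ay": 0,"az": 0,"hand": 1}
    - {"dx": 0,"dy": -1.4,"dz": 0,"ax": 0,"ay": 0,"az": 0,"hand": 1}
    - {"dx": 0,"dy": -2,"dz": 0,"ax": 0,"ay": 0,"az": 0,"hand": 1}
    - {"dx": 0,"dy": -2.4,"dz": 0,"ax": 0,"ay": 0,"az": 0,"hand": 1}
    - {"dx": 0,"dy": -2.4,"dz": 0,"ax": 0,"ay": 0,"az": 0,"hand": 1}

```text
clock: 12.5
eef_pos: [574.9, 31.9, 37.2]
tool_rot: [3.137, -0.001, 1.598]
force: [3.7, -0.3, 0.8]
width: 0.1
gripper_force: 1.9
```

send_rows:
  series:
    - {"dx": 0.1,"dy": -0.7,"dz": 0,"ax": 0,"ay": 0,"az": 0,"hand": 1}
    - {"dx": 0.2,"dy": -1.4,"dz": 0,"ax": 0,"ay": 0,"az": 0,"hand": 1}
    - {"dx": 0.3,"dy": -2.1,"dz": 0,"ax": 0,"ay": 0,"az": 0,"hand": 1}
    - {"dx": 0.4,"dy": -2.8,"dz": 0,"ax": 0,"ay": 0,"az": 0,"hand": 1}
    - {"dx": 0.4,"dy": -3.5,"dz": 0,"ax": 0,"ay": 0,"az": 0,"hand": 1}
    - {"dx": 0.4,"dy": -4.2,"dz": 0,"ax": 0,"ay": 0,"az": 0,"hand": 1}
    - {"dx": 0.4,"dy": -4.8,"dz": 0,"ax": 0,"ay": 0,"az": 0,"hand": 1}
    - {"dx": 0.4,"dy": -5.3,"dz": 0,"ax": 0,"ay": 0,"az": 0,"hand": 1}
    - {"dx": 0.4,"dy": -5.3,"dz": 0,"ax": 0,"ay": 0,"az": 0,"hand": 1}

```text
clock: 13.4
eef_pos: [519.3, 34.2, 36.1]
tool_rot: [-3.141, -0.0, 1.599]
force: [2.4, -0.9, 0.7]
width: -0.2
gripper_force: 1.3
```

```bash
python3 - <<'E'
from h import *
rel(522,35,36,1.6)
t=get_image('top');s=get_image('side');np.save('/tmp/top.npy',t,allow_pickle=True);np.save('/tmp/side.npy',s,allow_pickle=True)
a=cv2.resize(t['pixels'][140:235,145:250,::-1],None,fx=3.8,fy=3.8,interpolation=cv2.INTER_CUBIC)
b=cv2.resize(s['pixels'][180:280,138:248,::-1],None,fx=3.6,fy=3.6,interpolation=cv2.INTER_CUBIC)
c=np.zeros((max(a.shape[0],b.shape[0]),a.shape[1]+b.shape[1],3),np.uint8)
c[:a.shape[0],:a.shape[1]]=a;c[:b.shape[0],a.shape[1]:]=b;print(a.shape,b.shape)
cv2.imwrite('pics/c4.png',c)
E
```

```text
t 13.4 pos [519.3  34.2  36.1] rot [-3.141 -0.     1.599] w -0.2 gf 1.3 F [ 2.4 -0.9  0.7]
d cm [0.07 0.27 0.01] turn [-0.001 -0.    -0.001]
(361, 399, 3) (360, 396, 3)
```

View pics/c4.png

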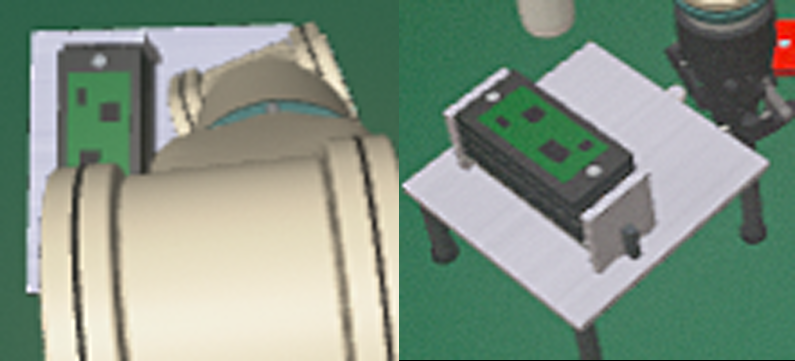

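The side crop shows the pile lower. The next arm's tip shows at (679,93) past the far part of the edge, and the pushed arm's tip is near (724,127) beside the fingers.

```bash
python3 - <<'E'
from h import *
s=load('side')
S=lambda p:((p[0]-399+.5)/3.6-.5+138,(p[1]+.5)/3.6-.5+180)
ax=np.array([560.7,82.2])
for p in[(681,93),(724,127)]:
    q=atz(s,S(p),52)[:2]; d=q-ax; print(q.round(1),np.linalg.norm(d).round(1),'theta',np.arctan2(-d[0],-d[1]).round(3))
print('screw pts z guess',[proj(s,[504.5,183.6,z]).round(2) for z in(154,158,162,166)],np.round(S((594,171)),2), [proj(s,[613.7,186,z]).round(2) for z in(154,158,162,166)],np.round(S((491,97)),2))
E
```

```text
[588.9  29.3] 59.9 theta -0.491
[535.9  31.8] 56.2 theta 0.458
screw pts z guess [array([191.98, 228.45]), array([191.78, 227.46]), array([191.59, 226.47]), array([191.39, 225.47])] [191.81 227.14] [array([164.23, 207.83]), array([163.98, 206.84]), array([163.73, 205.84]), array([163.48, 204.84])] [163.19 206.58]
```

send_rows:
  series:
    - {"dx": 0,"dy": 0.1,"dz": -2,"ax": 0,"ay": 0,"az": 0,"hand": 1}
    - {"dx": 0,"dy": 0.3,"dz": -5,"ax": 0,"ay": 0,"az": 0,"hand": 1}
    - {"dx": 0,"dy": 3,"dz": -7,"ax": 0,"ay": 0,"az": 0,"hand": 1}
    - {"dx": 0,"dy": 7,"dz": -7,"ax": 0,"ay": 0,"az": 0,"hand": 1}
    - {"dx": 0,"dy": 10.2,"dz": -7,"ax": 0,"ay": 0,"az": 0,"hand": 1}
    - {"dx": 0,"dy": 10.2,"dz": -7,"ax": 0,"ay": 0,"az": 0,"hand": 1}
    - {"dx": 0,"dy": 10.2,"dz": -5,"ax": 0,"ay": 0,"az": 0,"hand": 1}
    - {"dx": 0,"dy": 10.2,"dz": -2,"ax": 0,"ay": 0,"az": 0,"hand": 1}
    - {"dx": 0,"dy": 10.2,"dz": 0,"ax": 0,"ay": 0,"az": 0,"hand": 1}
    - {"dx": 0,"dy": 10.2,"dz": 0,"ax": 0,"ay": 0,"az": 0,"hand": 1}

```text
clock: 14.5
eef_pos: [617.5, 37.6, 32.8]
tool_rot: [-3.132, -0.001, 1.6]
force: [-0.3, 0.6, -1.0]
width: -0.0
gripper_force: 0.0
```

send_rows:
  series:
    - {"dx": 0,"dy": -0.7,"dz": 0,"ax": 0,"ay": 0,"az": 0,"hand": 1}
    - {"dx": 0,"dy": -1.4,"dz": 0,"ax": 0,"ay": 0,"az": 0,"hand": 1}
    - {"dx": 0,"dy": -2.1,"dz": 0,"ax": 0,"ay": 0,"az": 0,"hand": 1}
    - {"dx": 0,"dy": -2.8,"dz": 0,"ax": 0,"ay": 0,"az": 0,"hand": 1}
    - {"dx": 0,"dy": -3.5,"dz": 0,"ax": 0,"ay": 0,"az": 0,"hand": 1}
    - {"dx": 0,"dy": -4.2,"dz": 0,"ax": 0,"ay": 0,"az": 0,"hand": 1}
    - {"dx": 0,"dy": -4.9,"dz": 0,"ax": 0,"ay": 0,"az": 0,"hand": 1}
    - {"dx": 0,"dy": -4.9,"dz": 0,"ax": 0,"ay": 0,"az": 0,"hand": 1}

```text
clock: 15.3
eef_pos: [575.5, 34.5, 38.7]
tool_rot: [3.135, 0.0, 1.598]
force: [2.3, -2.9, 1.2]
width: 0.0
gripper_force: 1.9
```

send_rows:
  series:
    - {"dx": 0,"dy": -0.7,"dz": 0,"ax": 0,"ay": 0,"az": 0,"hand": 1}
    - {"dx": 0,"dy": -1.4,"dz": 0,"ax": 0,"ay": 0,"az": 0,"hand": 1}
    - {"dx": 0,"dy": -2.1,"dz": 0,"ax": 0,"ay": 0,"az": 0,"hand": 1}
    - {"dx": 0,"dy": -2.8,"dz": 0,"ax": 0,"ay": 0,"az": 0,"hand": 1}
    - {"dx": 0,"dy": -3.5,"dz": 0,"ax": 0,"ay": 0,"az": 0,"hand": 1}
    - {"dx": 0,"dy": -4.2,"dz": 0,"ax": 0,"ay": 0,"az": 0,"hand": 1}
    - {"dx": 0,"dy": -4.9,"dz": 0,"ax": 0,"ay": 0,"az": 0,"hand": 1}
    - {"dx": 0,"dy": -5.5,"dz": 0,"ax": 0,"ay": 0,"az": 0,"hand": 1}
    - {"dx": 0,"dy": -5.5,"dz": 0,"ax": 0,"ay": 0,"az": 0,"hand": 1}

```text
clock: 16.2
eef_pos: [517.3, 34.0, 36.7]
tool_rot: [-3.141, -0.0, 1.598]
force: [0.9, -1.6, 0.8]
width: 0.0
gripper_force: 1.2
```

send_rows:
  series:
    - {"dx": 0,"dy": 0.2,"dz": 0,"ax": 0,"ay": 0,"az": 0,"hand": 1}
    - {"dx": 0,"dy": 0.2,"dz": -3,"ax": 0,"ay": 0,"az": 0,"hand": 1}
    - {"dx": 0,"dy": 0.2,"dz": -7,"ax": 0,"ay": 0,"az": 0,"hand": 1}
    - {"dx": -2,"dy": 0.2,"dz": -11,"ax": 0,"ay": 0,"az": 0,"hand": 1}
    - {"dx": -6,"dy": 0.2,"dz": -15,"ax": 0,"ay": 0,"az": 0,"hand": 1}
    - {"dx": -10,"dy": 0.2,"dz": -18,"ax": 0,"ay": 0,"az": 0,"hand": 1}
    - {"dx": -15,"dy": 0.2,"dz": -18,"ax": 0,"ay": 0,"az": 0,"hand": 1}
    - {"dx": -20,"dy": 0.2,"dz": -18,"ax": 0,"ay": 0,"az": 0,"hand": 1}
    - {"dx": -25,"dy": 0.2,"dz": -18,"ax": 0,"ay": 0,"az": 0,"hand": 1}
    - {"dx": -25,"dy": 0.2,"dz": -18,"ax": 0,"ay": 0,"az": 0,"hand": 1}

```text
clock: 17.2
eef_pos: [524.9, -223.4, 215.0]
tool_rot: [-3.139, 0.002, 1.589]
force: [-1.1, 0.0, -0.9]
width: 0.1
gripper_force: 0.0
```

```bash
python3 - <<'E'
from h import *
rel(552,184,185,1.6)
t=get_image('top');s=get_image('side');np.save('/tmp/top.npy',t,allow_pickle=True);np.save('/tmp/side.npy',s,allow_pickle=True)
a=cv2.resize(t['pixels'][140:225,145:240,::-1],None,fx=4.2,fy=4.2,interpolation=cv2.INTER_CUBIC)
b=cv2.resize(s['pixels'][185:275,138:238,::-1],None,fx=4,fy=4,interpolation=cv2.INTER_CUBIC)
c=np.zeros((max(a.shape[0],b.shape[0]),a.shape[1]+b.shape[1],3),np.uint8)
c[:a.shape[0],:a.shape[1]]=a;c[:b.shape[0],a.shape[1]:]=b;print(a.shape,b.shape)
cv2.imwrite('pics/c5.png',c)
E
```

```text
t 17.2 pos [ 524.9 -223.4  215. ] rot [-3.139e+00  2.000e-03  1.589e+00] w 0.1 gf 0.0 F [-1.1  0.  -0.9]
d cm [40.69  3.44  2.9 ] turn [-0.002  0.002 -0.011]
(357, 399, 3) (360, 400, 3)
```

View pics/c5.png

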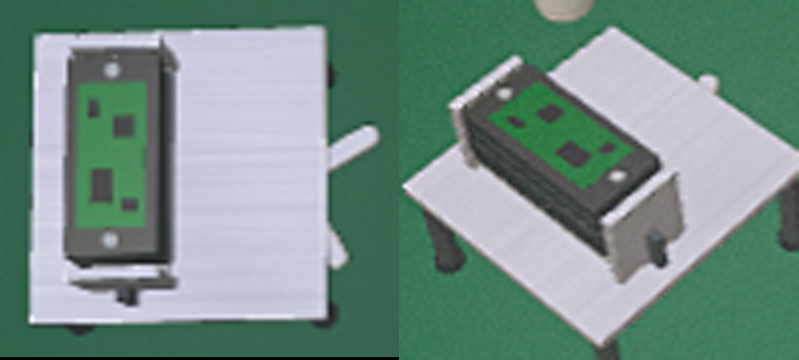

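```bash
python3 - <<'E'
from h import *
t=load('top');s=load('side')
T=lambda p:((p[0]+.5)/4.2-.5+145,(p[1]+.5)/4.2-.5+140)
S=lambda p:((p[0]-399+.5)/4-.5+138,(p[1]+.5)/4-.5+185)
ax=np.array([560.7,82.2])
for p in[(378,132),(343,264)]:
    q=atz(t,T(p),50)[:2]; d=q-ax; print(q.round(1),np.linalg.norm(d).round(1),'theta',np.arctan2(-d[0],-d[1]).round(3))
print(tri(t,s,T((113,70)),S((503,93))),tri(t,s,T((110,240)),S((618,176))))
# cheek tops in both: near cheek outer corners, triangulated
print('near cheek -y outer',atz(s,S((679,176)),154).round(1),'+y',atz(s,S((606,244)),154).round(1),'far +y outer',atz(s,S((452,104)),154).round(1))
E
```

```text
[596.4  23. ] 69.1 theta -0.543
[503.1  45.9] 68.1 theta 1.008
[615.  186.4 152.9] [503.8 183.1 153.5]
near cheek -y outer [474. 157. 154.] +y [468.  224.8 154. ] far +y outer [632.8 216.5 154. ]
```

By touch, the pallet top is now at about 156 (2 mm high). The camera says 153–154 with a low bias of 2–3 mm. The arm is at theta -0.54. I turn it about 0.4 rad more.

```bash
python3 -c "
from h import *
rel(620,33,130,1.598)"
```

```text
t 17.3 pos [ 525.9 -216.6  215. ] rot [-3.140e+00 -2.000e-03  1.595e+00] w 0.1 gf 0.0 F [-1.3  0.4 -0.4]
d cm [24.7  10.03  8.54] turn [-0.002 -0.002 -0.003]
```

send_rows:
  series:
    - {"dx": 2,"dy": 1,"dz": 0,"ax": 0,"ay": 0,"az": 0,"hand": 1}
    - {"dx": 6,"dy": 3,"dz": 0,"ax": 0,"ay": 0,"az": 0,"hand": 1}
    - {"dx": 10,"dy": 5,"dz": 1,"ax": 0,"ay": 0,"az": 0,"hand": 1}
    - {"dx": 14,"dy": 7,"dz": 3,"ax": 0,"ay": 0,"az": 0,"hand": 1}
    - {"dx": 18,"dy": 9,"dz": 5,"ax": 0,"ay": 0,"az": 0,"hand": 1}
    - {"dx": 22,"dy": 10,"dz": 7,"ax": 0,"ay": 0,"az": 0,"hand": 1}
    - {"dx": 24.5,"dy": 10,"dz": 8.5,"ax": 0,"ay": 0,"az": 0,"hand": 1}
    - {"dx": 24.5,"dy": 10,"dz": 8.5,"ax": 0,"ay": 0,"az": 0,"hand": 1}
    - {"dx": 24.5,"dy": 10,"dz": 8.5,"ax": 0,"ay": 0,"az": 0,"hand": 1}
    - {"dx": 24.5,"dy": 10,"dz": 8.5,"ax": 0,"ay": 0,"az": 0,"hand": 1}

```text
clock: 18.3
eef_pos: [620.1, 32.1, 131.6]
tool_rot: [3.141, -0.0, 1.599]
force: [-0.2, 0.2, -0.3]
width: -0.0
gripper_force: 0.0
```

```bash
python3 -c "
from h import *
rel(620,34,37,1.598)"
```

```text
t 18.3 pos [620.1  32.1 131.6] rot [ 3.141 -0.     1.599] w -0.0 gf 0.0 F [-0.2  0.2 -0.3]
d cm [ 0.19 -0.02  9.46] turn [ 0.001 -0.     0.001]
```

send_rows:
  series:
    - {"dx": 0.1,"dy": 0,"dz": 2.5,"ax": 0,"ay": 0,"az": 0,"hand": 1}
    - {"dx": 0.2,"dy": 0,"dz": 5.5,"ax": 0,"ay": 0,"az": 0,"hand": 1}
    - {"dx": 0.2,"dy": 0,"dz": 8,"ax": 0,"ay": 0,"az": 0,"hand": 1}
    - {"dx": 0.2,"dy": 0,"dz": 9.5,"ax": 0,"ay": 0,"az": 0,"hand": 1}
    - {"dx": 0.2,"dy": 0,"dz": 9.5,"ax": 0,"ay": 0,"az": 0,"hand": 1}
    - {"dx": 0.2,"dy": 0,"dz": 9.5,"ax": 0,"ay": 0,"az": 0,"hand": 1}

```text
clock: 18.9
eef_pos: [621.1, 33.9, 37.0]
tool_rot: [3.14, -0.001, 1.598]
force: [0.0, 0.0, 0.1]
width: -0.2
gripper_force: 0.0
```

send_rows:
  series:
    - {"dx": 0,"dy": -0.6,"dz": 0,"ax": 0,"ay": 0,"az": 0,"hand": 1}
    - {"dx": 0,"dy": -1.2,"dz": 0,"ax": 0,"ay": 0,"az": 0,"hand": 1}
    - {"dx": 0,"dy": -1.8,"dz": 0,"ax": 0,"ay": 0,"az": 0,"hand": 1}
    - {"dx": 0,"dy": -2.4,"dz": 0,"ax": 0,"ay": 0,"az": 0,"hand": 1}
    - {"dx": 0,"dy": -3,"dz": 0,"ax": 0,"ay": 0,"az": 0,"hand": 1}
    - {"dx": 0,"dy": -3.4,"dz": 0,"ax": 0,"ay": 0,"az": 0,"hand": 1}
    - {"dx": 0,"dy": -3.7,"dz": 0,"ax": 0,"ay": 0,"az": 0,"hand": 1}
    - {"dx": 0,"dy": -3.7,"dz": 0,"ax": 0,"ay": 0,"az": 0,"hand": 1}
    - {"dx": 0,"dy": -3.7,"dz": 0,"ax": 0,"ay": 0,"az": 0,"hand": 1}

```text
clock: 19.8
eef_pos: [585.6, 32.9, 37.7]
tool_rot: [3.136, -0.001, 1.598]
force: [4.6, -1.7, 2.3]
width: 0.2
gripper_force: 2.2
```

send_rows:
  series:
    - {"dx": 0,"dy": 0.3,"dz": 0,"ax": 0,"ay": 0,"az": 0,"hand": 1}
    - {"dx": 0,"dy": 0.8,"dz": -3,"ax": 0,"ay": 0,"az": 0,"hand": 1}
    - {"dx": 0,"dy": 0.8,"dz": -7,"ax": 0,"ay": 0,"az": 0,"hand": 1}
    - {"dx": -2,"dy": 0,"dz": -11,"ax": 0,"ay": 0,"az": 0,"hand": 1}
    - {"dx": -6,"dy": -2,"dz": -15,"ax": 0,"ay": 0,"az": 0,"hand": 1}
    - {"dx": -10,"dy": -4,"dz": -18,"ax": 0,"ay": 0,"az": 0,"hand": 1}
    - {"dx": -15,"dy": -6,"dz": -18,"ax": 0,"ay": 0,"az": 0,"hand": 1}
    - {"dx": -20,"dy": -6,"dz": -18,"ax": 0,"ay": 0,"az": 0,"hand": 1}
    - {"dx": -24,"dy": -6,"dz": -18,"ax": 0,"ay": 0,"az": 0,"hand": 1}
    - {"dx": -25,"dy": -6,"dz": -18,"ax": 0,"ay": 0,"az": 0,"hand": 1}

```text
clock: 20.8
eef_pos: [527.6, -224.5, 215.3]
tool_rot: [-3.139, 0.001, 1.591]
force: [-0.2, -0.2, -0.6]
width: -0.2
gripper_force: 0.0
```

```bash
python3 - <<'E'
from h import *
rel(552,184,185,1.6)
t=get_image('top');s=get_image('side');np.save('/tmp/top.npy',t,allow_pickle=True);np.save('/tmp/side.npy',s,allow_pickle=True)
a=cv2.resize(t['pixels'][140:225,160:240,::-1],None,fx=4,fy=4,interpolation=cv2.INTER_CUBIC)
b=cv2.resize(s['pixels'][190:260,138:218,::-1],None,fx=6,fy=6,interpolation=cv2.INTER_CUBIC)
c=np.zeros((max(a.shape[0],b.shape[0]),a.shape[1]+b.shape[1],3),np.uint8)
c[:a.shape[0],:a.shape[1]]=a;c[:b.shape[0],a.shape[1]:]=b;print(a.shape,b.shape)
cv2.imwrite('pics/c6.png',c)
E
```

```text
t 20.8 pos [ 527.6 -224.5  215.3] rot [-3.139e+00  1.000e-03  1.591e+00] w -0.2 gf 0.0 F [-0.2 -0.2 -0.6]
d cm [40.8   3.27  2.98] turn [-0.003  0.001 -0.009]
(340, 320, 3) (420, 480, 3)
```

View pics/c6.png

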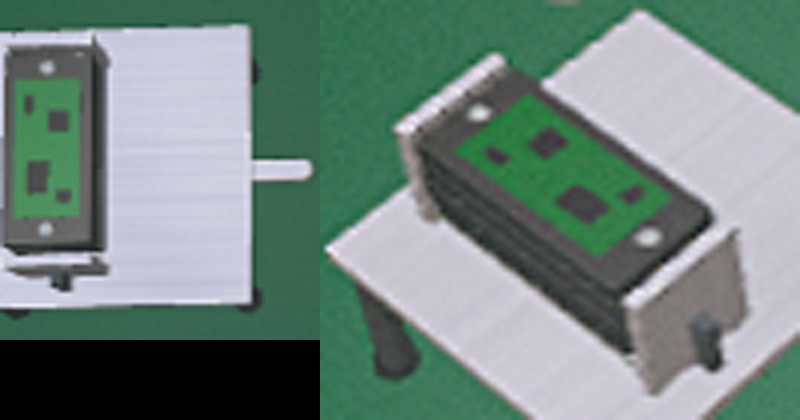

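```bash
python3 - <<'E'
from h import *
t=load('top');s=load('side')
T=lambda p:((p[0]+.5)/4-.5+160,(p[1]+.5)/4-.5+140)
S=lambda p:((p[0]-320+.5)/6-.5+138,(p[1]+.5)/6-.5+190)
ax=np.array([560.7,82.2])
q=atz(t,T((313,170)),50)[:2]; d=q-ax; print(q.round(1),np.linalg.norm(d).round(1),'theta',np.arctan2(-d[0],-d[1]).round(3))
print(tri(t,s,T((47,67)),S((479,113))),tri(t,s,T((46,229)),S((649,236))))
E
```

```text
[563.3  13. ] 69.3 theta -0.038
[614.4 186.5 151.6] [503.9 182.9 151.8]
```

The knob has turned 3.10 rad (12.4 mm). The pallet top is at about 153.9 mm against cheeks at 154, the pallet is centred and square, and the hand is clear.

```bash
python3 -c "
from cell import finish_job
print(finish_job())"
```

```text
the job is handed in; nothing more can be done
None
```

The job is handed in: the spare pallet lies centred and square on the pile and is released, with its top at about 153.9 mm by my estimate against the 154 mm cheek tops. The judge's verdict was not shown.

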